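# Stand the emergency lamp up on its sloping stand

### The job

The rechargeable emergency lamp has been left lying on its light panel. Set it on its sloping wooden stand ready for tonight's power cut: dark foot on the ledge behind the lip, back resting flat and squarely against the sloping rest, roughly centred, light panel facing out, and let go of. Set it down each time rather than dropping it, do not let it topple, and do not shift the sunglasses case, watch, comb or coin dish.

Things in the scene. Friction and masses are not known exactly. Their poses are not given: they have to be found in the camera images.
- lamp: loose box-shaped lamp, flat faces: 170 mm long, 60 wide, 40 thick, about 0.32 kg. Foot third dark rubber, rest white. Origin at the box's centre. z along the length from foot to top end (round torch lens); x along the thickness from light panel to plain back (vents, hanging slot); y along the width. At the start it lies light panel down: x up, z level
- lamp_face (a point): point at the middle of the lamp's light-panel side, 20 mm from the lamp's origin along -x of the lamp
- lamp_foot (a point): middle of the lamp's foot end, 85 mm from its origin along the lamp's -z. The foot end is a flat 40 x 60 mm face; the lamp stands steadily on it by itself. The centre of mass lies about 70 mm from this end
- stand: light wooden stand, fixed to the white board: base plate 150 x 100 x 12 mm, whole height about 145 mm. Origin at board height, 10 mm in front of the base plate's middle; z up; x points level from its open front to its rear (the rest leans back towards +x, a prop behind it), y along its width
- rest: sloping part of the stand. Origin: inner corner of ledge top and slope, mid-width, 20 mm ahead of the stand's origin, 30 mm up. z up the slope (30 deg from vertical), x square into it, y across. Slope 46 mm wide, 130 mm tall; ledge square to it, 72 wide, 47 deep, then a lip 14 high, 6 thick. Seated lamp: origin at x -20, y 0, z +85 mm, axes parallel to these
- case: bystander: open black clamshell case with sunglasses in it, about 160 mm along y and 130 mm along x with its raised lid, 92 mm high, loose. Origin under the middle of the lower shell; lid on the +x side
- watch: bystander: steel wristwatch lying on its side, about 70 x 55 mm, 40 mm high, loose; origin under its middle
- comb: bystander: flat wooden comb, 170 mm along y, 43 mm along x, 6 mm thick, loose; origin under its middle
- dish: bystander: round blue ceramic dish with coins, 110 mm across, 24 mm high, loose; origin under its middle
Not all that is in view belongs to the job. There is more than one size of the lamp; the one meant has the size given above.

How it is judged:
By the outcome, as a careful person would: the job done as asked, in the order asked, and still so for the second after the job is handed in, with the robot touching nothing.
It also fails if it takes over 53 s, if anything falls off the work surface, if the arm or the gripper's body presses on something with over 40 N, if the wrist force passes 120 N, or if a joint passes its speed limit or range.

### The arm

A 6-joint arm with a two-finger parallel gripper is mounted at the origin on the work surface. World frame = base frame: x ahead of the robot, y to its left, z up, the work surface at z = 0. Lengths are in m, angles in rad, forces in N, time in s.
With the tool pointing down it reaches from about 0.375 to 0.975 m from the base axis. Payload 3.8 kg.
Tool frame: the origin (TCP) lies midway between the tips of the shut fingers; the grasp point (between the pads) lies 19 mm behind it; z points along the fingers, y is the line along which they close (so a half turn about z gives the same grasp; the last joint's range is limited). The gripper opens to 85 mm and grips with 20 to 120 N. Pads are 22 mm wide; open, the fingers measure 114 mm over their backs; the gripper's body (76 mm by 85 mm) begins 54 mm behind the grasp point. The pads swing forward as they close: fully open they stand 13 mm farther back than shut.
Start: joints at [1.097, 0.264, 1.604, -0, 1.274, -0.037], TCP at [0.286, 0.612, 0.231] pointing down, gripper open.
Joint ranges: [-2.63, 2.63], [-0.94, 2.18], [0.31, 2.57], [-1.31, 4.45], [0, 2.66], [-2.55, 2.55]. Speed limits (rad/s): [2.57, 2.57, 3.14, 3.14, 3.14, 3.14].

### API

Orientations are given as [roll, pitch, yaw] about the fixed x, y, z axes, in that order (R = Rz(yaw) Ry(pitch) Rx(roll)).
In Python, from rig import sense, get_image, job_done gives the robot as it stands.
- The arm moves only by the tool move_arm, never from a script. Its argument "targets" is a list of rows, each a list of 7 numbers: the shift along the tool's x, y, z in units of 0.5 m (1.0 is 0.5 m), then the turn, a rotation vector about the tool's x, y, z in units of 30 degrees (1.0 is 30 degrees), then the opening, from 0 (shut) to 1 (fully open). A call has 1 to 12 rows; each row shifts and turns the commanded pose from where the row before left it, along the tool's axes as they then stand; what a row does not reach is not made up. A row lasts 1/12 s, in which the tool goes at most 41.7 mm and 7.16 degrees, less where a joint would pass 70% of its speed; a pose out of reach is approached as far as the arm can. A call with a number of a shift or a turn outside -1 to 1 is refused whole. A call with a gripper value outside its range is refused whole. The fingers move at their own pace and stop on an object; "grip_force" is the grip in N (left out, the last holds). Time passes only in rows, so rows that do not move let the fingers close. It gives the time, the measured TCP pose, the force, the opening and the grip force at its end, in the units of the state.
- sense(): the state, without advancing time (a new reading comes with each control period).
- get_image(name): name is "scene" or "top" or "wrist"; returns a dict with "pixels" (480x640x3 uint8, red, green, blue), "fovy" (degrees; the focal length in pixels is half the picture's height over the tangent of half this angle, whatever the lens; pixels are square), "cx", "cy" (the principal point, pixels), "D" ([k1, k2, p1, p2, k3] as OpenCV has them; the pictures are not rectified), "xyz" and "attitude" of the camera in the world. Camera axes: x right, y down, z forward; pixel columns grow to the right and rows downward; lengths in m; the calibration is good to about 2 mm. A picture is of the moment at which its call begins. There is no depth.
- job_done(): hands the job in; it is judged then, once.
The state is a dict: "t": time; "joint_positions": joint angles; "qd": joint speeds; "effort": joint torques, N m; "tcp_pos": TCP position; "orientation": TCP orientation; "ft_force": force on the tool from outside, world axes, zero at the start; "moment": the same for the moment, N m; "opening": finger opening in m; "grip_force": force on a finger pad.
Only numpy, scipy, OpenCV 4.12 (cv2) and the standard library are available. Lean on these libraries where they do the work, as an engineer would, in place of code of your own. Each camera call takes 0.05 s, during which the arm holds its last target. There are 200 camera calls.

## Working session

There is one attempt and no reset: what is moved stays moved. The work goes in short steps, Python scripts to look and compute and a tool call to move; the robot and the scene stay as the last step left them, time stands still between calls to the robot, and variables do not carry over. Pictures are saved under pics/ and viewed, at most 13 in all, crops included, and the job is handed in when it is done.

Besides the shell and the picture viewer there is one more tool, called after ">>>" by a JSON object that holds its "method" and its "body". move_arm: Moves the arm, as the interface text tells. Its arguments: {"type":"object","properties":{"targets":{"type":"array"},"grip_force":{"type":"number"}},"required":["targets"]}

```bash
mkdir -p pics; ls; cat > h.py <<'E'
import numpy as np, cv2
from scipy.spatial.transform import Rotation as R
from rig import sense, get_image, job_done
def cam(im):
    p=im["pixels"]; f=p.shape[0]/2/np.tan(np.radians(im["fovy"])/2)
    K=np.array([[f,0,im["cx"]],[0,f,im["cy"]],[0,0,1.]])
    a=np.array(im["attitude"],float)
    M=a if a.shape==(3,3) else R.from_euler('xyz',a).as_matrix()
    return K,np.array(im["D"],float),M,np.array(im["xyz"],float)
def onplane(im,uv,z):
    K,D,M,c=cam(im)
    n=cv2.undistortPoints(np.array(uv,float).reshape(-1,1,2),K,D)[:,0]
    d=np.c_[n,np.ones(len(n))]@M.T
    return c+d*((z-c[2])/d[:,2])[:,None]
def proj(im,P):
    K,D,M,c=cam(im)
    return cv2.projectPoints((np.array(P,float).reshape(-1,3)-c)@M,np.zeros(3),np.zeros(3),K,D)[0][:,0]
def save(im,name,crop=None,s=1):
    p=im["pixels"][:,:,::-1]
    if crop: u0,v0,u1,v1=crop; p=p[v0:v1,u0:u1]
    cv2.imwrite("pics/"+name,cv2.resize(p,None,fx=s,fy=s))
E
python3 - <<'E'
from h import *
import pickle
d={}
for n in("scene","top"):
    im=get_image(n); d[n]=im; save(im,n+"0.png"); print(n,im["xyz"],im["attitude"],im["fovy"],im["D"],im["cx"],im["cy"])
pickle.dump(d,open("d.pkl","wb"))
print(sense())
E
```

```text
pics
scene [1.61214323 0.10900165 0.7609094 ] [-2.14847082 -0.01343813  1.6897267 ] 45.18282961870014 [-0.16281982  0.          0.          0.          0.        ] 310.337459060962 235.76250678128017
top [ 0.31018284 -0.01600562  1.22965512] [-2.97071302  0.00680326 -1.59240662] 50.71816016018041 [-0.00947279  0.          0.          0.          0.        ] 310.88544438063144 243.151686690228
{'t': 0.1, 'joint_positions': array([ 1.09709552e+00,  2.64697762e-01,  1.60524547e+00, -1.62620188e-05,
        1.27371267e+00, -3.68974651e-02]), 'qd': array([ 0.00097656, -0.00400313, -0.00196019, -0.00063032,  0.00167574,
       -0.00055458]), 'effort': array([ 9.25367676e-04, -5.16705930e+01, -3.68594348e+01, -1.28866468e-04,
        6.44809639e-03,  1.96342057e-06]), 'tcp_pos': array([0.28525552, 0.61102609, 0.23006875]), 'orientation': array([-3.13953024e+00, -6.05818571e-05,  2.70479403e+00]), 'ft_force': array([ 0.96795049, -0.28068549, -0.16434764]), 'moment': array([ 0.01309491, -0.04909081,  0.01617827]), 'grip_force': 0.0, 'opening': 0.08529197811222142}
```

View pics/scene0.png

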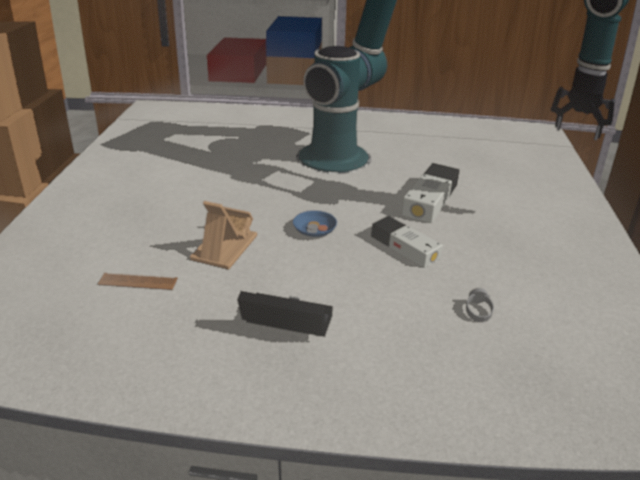

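View pics/top0.png

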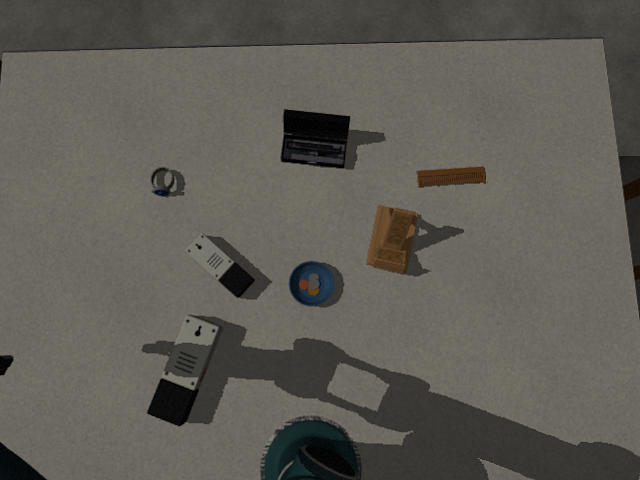

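```bash
python3 - <<'E'
from h import *
import pickle
d=pickle.load(open("d.pkl","rb"))
t=d["top"];s=d["scene"]
a=t["pixels"][190:290,350:450];b=s["pixels"][190:280,180:270]; c=t["pixels"][220:310,170:270]; e=t["pixels"][310:430,140:240]
f=lambda x:cv2.resize(x,(400,300) if 0 else (390,int(390*x.shape[0]/x.shape[1])),interpolation=cv2.INTER_CUBIC)[:300] if 0 else cv2.resize(x,(400,300),interpolation=cv2.INTER_CUBIC)
cv2.imwrite("pics/c1.png",np.vstack([np.hstack([f(t["pixels"][195:285,340:460]),f(s["pixels"][192:276,174:286])]),np.hstack([f(t["pixels"][220:310,160:280]),f(t["pixels"][305:434,104:276])])])[:,:,::-1])
p=t["pixels"].astype(int)
hsv=cv2.cvtColor(t["pixels"],cv2.COLOR_RGB2HSV)
# lamps: dark foot and white body
g=p.sum(2)
for nm,box in(("small",(170,220,280,310)),("big",(130,305,250,434))):
    u0,v0,u1,v1=box
    dark=(g[v0:v1,u0:u1]<120).astype(np.uint8); wh=(g[v0:v1,u0:u1]>0).astype(np.uint8)
    n,l,st,ce=cv2.connectedComponentsWithStats(dark)
    for i in range(1,n):
        if st[i,4]>150: print(nm,"dark",st[i],ce[i]+[u0,v0],onplane(t,[ce[i]+[u0,v0]],.04))
corn={"small":[(201,233),(188,246),(238,297),(254,279)],"big":[(186,314),(219,322),(148,413),(183,425)]}
for k,v in corn.items(): print(k,onplane(t,v,.04).round(3).tolist())
m=cv2.inRange(hsv,(5,90,50),(20,255,255))[190:290,350:450]
print(cv2.minAreaRect(cv2.findNonZero(m)))
E
```

```text
small dark [ 49  42  36  35 694] [236.62680115 279.72334294] [[0.43211257 0.16458271 0.04      ]]
big dark [  18   20   75  101 1695] [176.32979351 397.39292035] [[0.16697529 0.3010282  0.04      ]]
small [[0.546, 0.25, 0.04], [0.515, 0.281, 0.04], [0.391, 0.161, 0.04], [0.433, 0.124, 0.04]]
big [[0.355, 0.283, 0.04], [0.334, 0.205, 0.04], [0.134, 0.365, 0.04], [0.107, 0.285, 0.04]]
((41.57691955566406, 49.115386962890625), (41.18438720703125, 62.757164001464844), 11.309932708740234)
```

View pics/c1.png

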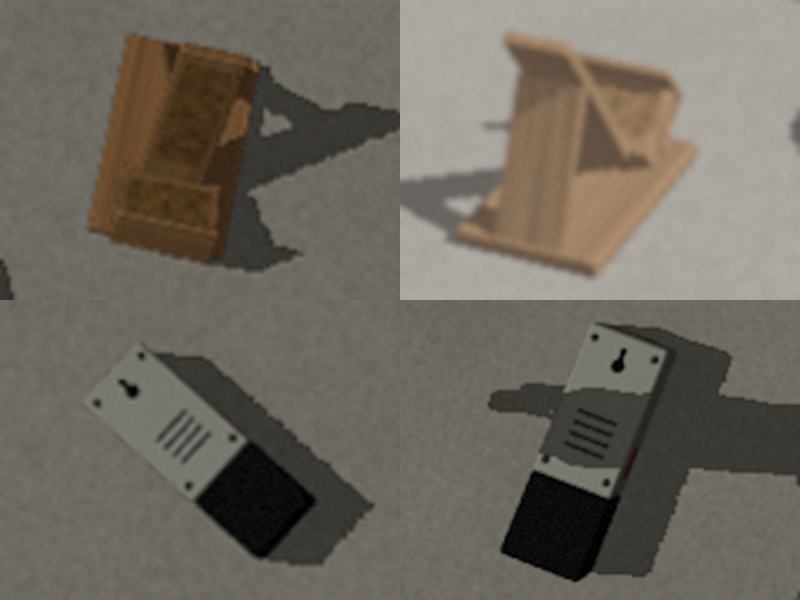

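The two candidates are the small lamp, px (220,265), about 171 × 55 mm, and the large lamp, px (185,370), about 233 × 82 mm. The enlarged crop shows both panel-down. The small one fits 170 × 60, with its foot towards the robot. The stand is at px (393,240), with its ledge towards the robot and its rest leaning away. Next I move above the small lamp with the tool tilted.

```bash
cat >> h.py <<'E'
def az(d): d=np.radians(d); return np.array([np.cos(d),np.sin(d),0])
Z=np.array([0,0,1.])
def tool(yaw,tilt,flip=1):
    """tool z tilted from down by tilt deg towards azimuth yaw; closing line level"""
    u=az(yaw); z=-np.cos(np.radians(tilt))*Z+np.sin(np.radians(tilt))*u
    y=-flip*np.cross(Z,u); return np.c_[np.cross(y,z),y,z]
def plan(p,Rm,n,start=None):
    from scipy.linalg import logm,expm
    s=sense(); T0=np.eye(4)
    if start is None: start=(s["tcp_pos"],R.from_euler('xyz',s["orientation"]).as_matrix())
    T0[:3,:3],T0[:3,3]=start[1],start[0]
    T1=np.eye(4); T1[:3,:3]=Rm; T1[:3,3]=p
    S=expm(np.real(logm(np.linalg.inv(T0)@T1))/n)
    row=np.r_[S[:3,3]/.5, np.degrees(R.from_matrix(S[:3,:3]).as_rotvec())/30]
    mid=[ (T0@np.linalg.matrix_power(S,k))[:3,3].round(3).tolist() for k in (n//3,2*n//3)]
    print("rows",n,row.round(4).tolist(),"mm/row",round(np.linalg.norm(S[:3,3])*1e3,1),"deg/row",round(np.linalg.norm(row[3:])*30,2),"via",mid)
E
python3 - <<'E'
from h import *
yaw=46;c=np.array([.471,.204,0]);Rm=tool(yaw,-35)
g=c+.03*az(yaw); 
t=np.array([g[0],g[1],.0216])+.019*Rm[:,2]
print(t,Rm.round(2).tolist())
plan(t-.13*Rm[:,2],Rm,24)
E
```

```text
[0.4842694  0.21774086 0.00603611] [[0.57, 0.72, -0.4], [0.59, -0.69, -0.41], [-0.57, -0.0, -0.82]]
rows 24 [-0.0341, 0.0184, 0.0187, 0.0459, -0.0327, 0.146] mm/row 21.5 deg/row 4.7 via [[0.435, 0.572, 0.161], [0.532, 0.441, 0.117]]
```

>>> {"method": "move_arm", "body": {"targets": [[-0.0341,0.0184,0.0187,0.0459,-0.0327,0.146,1],[-0.0341,0.0184,0.0187,0.0459,-0.0327,0.146,1],[-0.0341,0.0184,0.0187,0.0459,-0.0327,0.146,1],[-0.0341,0.0184,0.0187,0.0459,-0.0327,0.146,1],[-0.0341,0.0184,0.0187,0.0459,-0.0327,0.146,1],[-0.0341,0.0184,0.0187,0.0459,-0.0327,0.146,1],[-0.0341,0.0184,0.0187,0.0459,-0.0327,0.146,1],[-0.0341,0.0184,0.0187,0.0459,-0.0327,0.146,1],[-0.0341,0.0184,0.0187,0.0459,-0.0327,0.146,1],[-0.0341,0.0184,0.0187,0.0459,-0.0327,0.146,1],[-0.0341,0.0184,0.0187,0.0459,-0.0327,0.146,1],[-0.0341,0.0184,0.0187,0.0459,-0.0327,0.146,1]]}}

```text
t: 1.1
tcp_pos: [0.4939, 0.5151, 0.1344]
orientation: [-2.975, 0.303, 1.8]
ft_force: [0.7, -0.1, 0.5]
opening: 0.0853
grip_force: 0.0
```

>>> {"method": "move_arm", "body": {"targets": [[-0.0341,0.0184,0.0187,0.0459,-0.0327,0.146,1],[-0.0341,0.0184,0.0187,0.0459,-0.0327,0.146,1],[-0.0341,0.0184,0.0187,0.0459,-0.0327,0.146,1],[-0.0341,0.0184,0.0187,0.0459,-0.0327,0.146,1],[-0.0341,0.0184,0.0187,0.0459,-0.0327,0.146,1],[-0.0341,0.0184,0.0187,0.0459,-0.0327,0.146,1],[-0.0341,0.0184,0.0187,0.0459,-0.0327,0.146,1],[-0.0341,0.0184,0.0187,0.0459,-0.0327,0.146,1],[-0.0341,0.0184,0.0187,0.0459,-0.0327,0.146,1],[-0.0341,0.0184,0.0187,0.0459,-0.0327,0.146,1],[-0.0341,0.0184,0.0187,0.0459,-0.0327,0.146,1],[-0.0341,0.0184,0.0187,0.0459,-0.0327,0.146,1]]}}

```text
t: 2.1
tcp_pos: [0.5358, 0.2713, 0.1126]
orientation: [3.141, 0.611, 0.799]
ft_force: [-0.2, 0.0, 0.2]
opening: 0.0853
grip_force: 0.0
```

```bash
python3 - <<'E'
from h import *
im=get_image("wrist"); save(im,"w1.png")
s=sense(); print(s["t"],s["tcp_pos"],s["joint_positions"].round(2),R.from_euler('xyz',s["orientation"]).as_matrix().round(3).tolist(),im["xyz"])
# known face corners at nominal estimate, for comparison
u=az(46);v=np.cross(Z,u);c=np.array([.471,.204,.04])
print(proj(im,[c+a*u+b*v for a,b in((.085,.03),(.085,-.03),(-.085,-.03),(-.085,.03))]).round(0).tolist())
import pickle; pickle.dump(im,open("w1.pkl","wb"))
E
```

```text
2.15 [0.53565328 0.26705154 0.11289633] [ 0.51  0.61  1.46 -0.16  1.66  1.33] [[0.574, 0.713, -0.403], [0.581, -0.702, -0.413], [-0.577, 0.003, -0.817]] [0.63016666 0.36899644 0.19056707]
[[270.0, 204.0], [368.0, 204.0], [350.0, 328.0], [290.0, 328.0]]
```

View pics/w1.png

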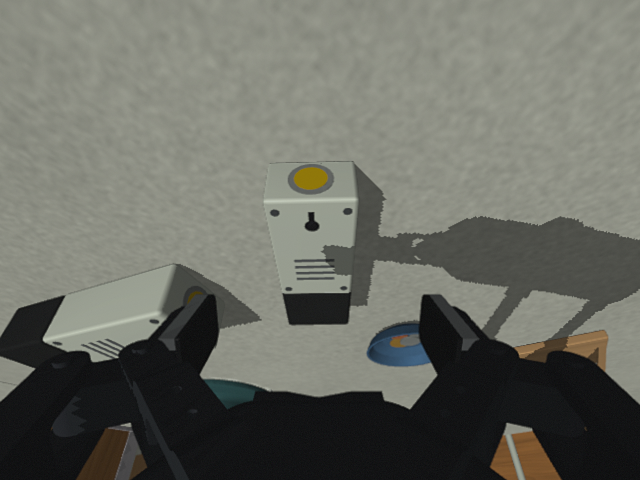

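The wrist view shows the lamp between the fingers. Its back-face corners are at about (266,203), (357,201), (350,324) and (289,324), and the dish is clear on the right.

```bash
python3 - <<'E'
from h import *
import pickle; im=pickle.load(open("w1.pkl","rb"))
q=onplane(im,[(266,203),(357,201),(350,323),(288,323)],.04)
print(q.round(4).tolist())
top=(q[0]+q[1])/2; ft=(q[2]+q[3])/2; d=top-ft
yaw=np.degrees(np.arctan2(d[1],d[0])); c=(top+ft)/2
print(np.linalg.norm(d),np.linalg.norm(q[0]-q[1]),np.linalg.norm(q[2]-q[3]),yaw,c)
c[2]=0
Rm=tool(yaw,-35); g=c+.03*az(yaw); t=np.array([g[0],g[1],.0216])+.019*Rm[:,2]
print(t); plan(t,Rm,12)
E
```

```text
[[0.5073, 0.2884, 0.04], [0.5481, 0.2509, 0.04], [0.4402, 0.1294, 0.04], [0.3969, 0.1716, 0.04]]
0.16161878217577677 0.05543825172003386 0.06053195993098154 47.512958489919306 [0.4731459  0.21008767 0.04      ]
[0.48604787 0.2241741  0.00603611]
rows 12 [0.0014, -0.0011, 0.0208, -0.0029, 0.0007, -0.005] mm/row 10.4 deg/row 0.17 via [[0.519, 0.253, 0.077], [0.502, 0.239, 0.042]]
```

>>> {"method": "move_arm", "body": {"targets": [[0.0014,-0.0011,0.0208,-0.0029,0.0007,-0.005,1],[0.0014,-0.0011,0.0208,-0.0029,0.0007,-0.005,1],[0.0014,-0.0011,0.0208,-0.0029,0.0007,-0.005,1],[0.0014,-0.0011,0.0208,-0.0029,0.0007,-0.005,1],[0.0014,-0.0011,0.0208,-0.0029,0.0007,-0.005,1],[0.0014,-0.0011,0.0208,-0.0029,0.0007,-0.005,1],[0.0014,-0.0011,0.0208,-0.0029,0.0007,-0.005,1],[0.0014,-0.0011,0.0208,-0.0029,0.0007,-0.005,1],[0.0014,-0.0011,0.0208,-0.0029,0.0007,-0.005,1],[0.0014,-0.0011,0.0208,-0.0029,0.0007,-0.005,1],[0.0014,-0.0011,0.0208,-0.0029,0.0007,-0.005,1],[0.0014,-0.0011,0.0208,-0.0029,0.0007,-0.005,1]]}}

```text
t: 3.15
tcp_pos: [0.487, 0.2299, 0.0054]
orientation: [-3.137, 0.604, 0.842]
ft_force: [-1.1, -0.5, -0.8]
opening: 0.0855
grip_force: 0.0
```

>>> {"method": "move_arm", "body": {"targets": [[0,0,0,0,0,0,0.5],[0,0,0,0,0,0,0.3],[0,0,0,0,0,0,0.3],[0,0,0,0,0,0,0.3],[0,0,0,0,0,0,0.3],[0,0,0,0,0,0,0.3],[0,0,0,0,0,0,0.3],[0,0,0,0,0,0,0.3]], "grip_force": 60}}

```text
t: 3.82
tcp_pos: [0.4877, 0.2305, 0.0065]
orientation: [-3.138, 0.604, 0.841]
ft_force: [1.7, 0.9, -0.2]
opening: 0.0598
grip_force: 65.7
```

```bash
python3 - <<'E'
from h import *
im=get_image("wrist"); save(im,"w2.png")
s=sense(); print(s)
E
```

```text
{'t': 3.8667, 'joint_positions': array([ 0.51157602,  0.62626167,  1.66346825, -0.18287974,  1.43325163,
        1.32160736]), 'qd': array([ 0.00145215, -0.00104501,  0.00070816,  0.00060633, -0.0005508 ,
        0.0007148 ]), 'effort': array([-1.94404665e-01, -5.90466034e+01, -2.50974977e+01, -5.34848180e-01,
        3.42637651e+00,  3.32029746e-02]), 'tcp_pos': array([0.48765917, 0.23050955, 0.00644074]), 'orientation': array([-3.13766009,  0.60363659,  0.84143934]), 'ft_force': array([ 0.93498003,  0.9009835 , -0.41707416]), 'moment': array([ 0.27032836, -0.4248553 ,  0.10678022]), 'grip_force': 65.72890877723694, 'opening': 0.059238639273427394}
```

View pics/w2.png

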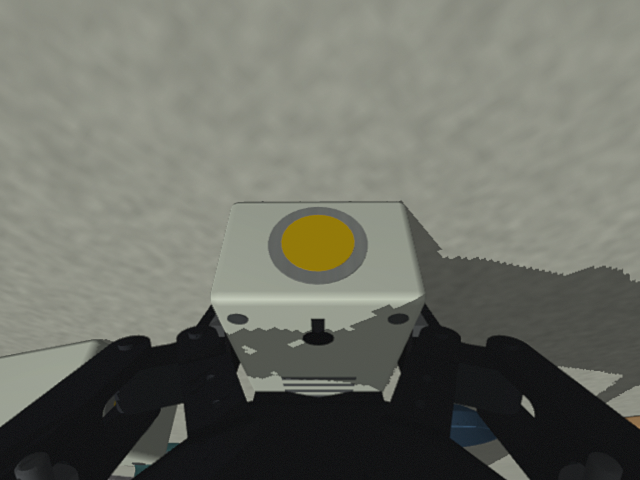

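Gripped: opening is 60 mm, and the lamp sits square between the pads, with the top edge at about (212,303)–(424,300). Next I work out the lamp pose in the tool frame, lift it and turn it upright.

```bash
cat >> h.py <<'E'
def T(p,Rm):
    A=np.eye(4); A[:3,:3]=Rm; A[:3,3]=p; return A
def Ttool():
    s=sense(); return T(s["tcp_pos"],R.from_euler('xyz',s["orientation"]).as_matrix())
E
python3 - <<'E'
from h import *
im=get_image("wrist"); Tt=Ttool()
q=onplane(im,[(212,301),(424,299)],.04); print(q)
y=Tt[:3,1]; u=np.cross(Z,y); u/=np.linalg.norm(u); print("yaw",np.degrees(np.arctan2(u[1],u[0])),y)
top=q.mean(0); c=top-.085*u; c[2]=.02
# lateral: on tool xz-plane
v=np.cross(Z,u); c-=v*((c-Tt[:3,3])@v)
print("c",c,"lat diff",(top-Tt[:3,3])@v)
TL=T(c,np.c_[Z,-v,u]); G=np.linalg.inv(TL)@Tt; np.save("G.npy",G); print(G.round(4))
up=az(35);vp=np.cross(Z,up)
TU=T([.55,.17,.087],np.c_[-up,-vp,Z])@G
print(TU.round(3))
lift=Tt.copy(); lift[2,3]+=.08
plan(lift[:3,3],lift[:3,:3],6)
hi=TU.copy(); hi[2,3]+=.03
plan(hi[:3,3],hi[:3,:3],24,(lift[:3,3],lift[:3,:3]))
E
```

```text
[[0.50497645 0.29218152 0.04      ]
 [0.54702824 0.25616684 0.04      ]]
yaw 48.08538969108306 [ 0.7441373  -0.66801881 -0.00324662]
c [0.46966602 0.21052217 0.02      ] lat diff 0.0005987830757136893
[[-0.5678 -0.0032 -0.8232 -0.0136]
 [-0.0018  1.     -0.0027  0.    ]
 [ 0.8232  0.     -0.5678  0.0268]
 [ 0.      0.      0.      1.    ]]
[[ 0.464  0.576  0.673  0.561]
 [ 0.327 -0.817  0.474  0.178]
 [ 0.823  0.    -0.568  0.114]
 [ 0.     0.     0.     1.   ]]
rows 6 [-0.0151, -0.0001, -0.022, -0.0, 0.0, -0.0] mm/row 13.3 deg/row 0.0 via [[0.488, 0.23, 0.033], [0.488, 0.23, 0.06]]
rows 24 [0.0025, 0.0077, -0.0047, -0.0039, 0.1245, 0.0195] mm/row 4.7 deg/row 3.78 via [[0.521, 0.221, 0.101], [0.546, 0.204, 0.122]]
```

>>> {"method": "move_arm", "body": {"targets": [[-0.0151,0,-0.022,0,0,0,0.3],[-0.0151,0,-0.022,0,0,0,0.3],[-0.0151,0,-0.022,0,0,0,0.3],[-0.0151,0,-0.022,0,0,0,0.3],[-0.0151,0,-0.022,0,0,0,0.3],[-0.0151,0,-0.022,0,0,0,0.3]]}}

```text
t: 4.42
tcp_pos: [0.488, 0.2304, 0.0883]
orientation: [-3.138, 0.603, 0.841]
ft_force: [0.9, -0.1, -2.2]
opening: 0.0594
grip_force: 65.5
```

>>> {"method": "move_arm", "body": {"targets": [[0.0025,0.0077,-0.0047,-0.0039,0.1245,0.0195,0.3],[0.0025,0.0077,-0.0047,-0.0039,0.1245,0.0195,0.3],[0.0025,0.0077,-0.0047,-0.0039,0.1245,0.0195,0.3],[0.0025,0.0077,-0.0047,-0.0039,0.1245,0.0195,0.3],[0.0025,0.0077,-0.0047,-0.0039,0.1245,0.0195,0.3],[0.0025,0.0077,-0.0047,-0.0039,0.1245,0.0195,0.3],[0.0025,0.0077,-0.0047,-0.0039,0.1245,0.0195,0.3],[0.0025,0.0077,-0.0047,-0.0039,0.1245,0.0195,0.3],[0.0025,0.0077,-0.0047,-0.0039,0.1245,0.0195,0.3],[0.0025,0.0077,-0.0047,-0.0039,0.1245,0.0195,0.3],[0.0025,0.0077,-0.0047,-0.0039,0.1245,0.0195,0.3],[0.0025,0.0077,-0.0047,-0.0039,0.1245,0.0195,0.3]]}}

```text
t: 5.42
tcp_pos: [0.5341, 0.2128, 0.1119]
orientation: [3.096, -0.183, 0.736]
ft_force: [-0.3, 0.7, -3.0]
opening: 0.0595
grip_force: 65.6
```

>>> {"method": "move_arm", "body": {"targets": [[0.0025,0.0077,-0.0047,-0.0039,0.1245,0.0195,0.3],[0.0025,0.0077,-0.0047,-0.0039,0.1245,0.0195,0.3],[0.0025,0.0077,-0.0047,-0.0039,0.1245,0.0195,0.3],[0.0025,0.0077,-0.0047,-0.0039,0.1245,0.0195,0.3],[0.0025,0.0077,-0.0047,-0.0039,0.1245,0.0195,0.3],[0.0025,0.0077,-0.0047,-0.0039,0.1245,0.0195,0.3],[0.0025,0.0077,-0.0047,-0.0039,0.1245,0.0195,0.3],[0.0025,0.0077,-0.0047,-0.0039,0.1245,0.0195,0.3],[0.0025,0.0077,-0.0047,-0.0039,0.1245,0.0195,0.3],[0.0025,0.0077,-0.0047,-0.0039,0.1245,0.0195,0.3],[0.0025,0.0077,-0.0047,-0.0039,0.1245,0.0195,0.3],[0.0025,0.0077,-0.0047,-0.0039,0.1245,0.0195,0.3]]}}

```text
t: 6.42
tcp_pos: [0.559, 0.1823, 0.1422]
orientation: [3.138, -0.919, 0.63]
ft_force: [-1.1, 2.0, -3.9]
opening: 0.0595
grip_force: 65.7
```

>>> {"method": "move_arm", "body": {"targets": [[0,0,0,0,0,0,0.3],[0,0,0,0,0,0,0.3],[0,0,0,0,0,0,0.3]]}}

```text
t: 6.67
tcp_pos: [0.5588, 0.1823, 0.1408]
orientation: [3.141, -0.913, 0.627]
ft_force: [0.1, 0.1, -4.2]
opening: 0.0594
grip_force: 66.0
```

```bash
python3 - <<'E'
from h import *
im=get_image("scene"); G=np.load("G.npy")
Tt=Ttool(); TL=Tt@np.linalg.inv(G); print(TL.round(4)); s=sense(); print(s["t"],s["ft_force"],s["opening"],s["joint_positions"].round(2))
C=[(TL@np.array([a*.02,b*.03,c*.085,1]))[:3] for a in(-1,1) for b in (-1,1) for c in(-1,1)]
p=proj(im,C); print(p.round(0).tolist())
save(im,"s2.png",(340,130,500,270),4)
up=az(35);vp=np.cross(Z,up)
TU=T([.55,.17,.087],np.c_[-up,-vp,Z])@G
plan(TU[:3,3],TU[:3,:3],8)
E
```

```text
[[-0.8106  0.584   0.0428  0.5471]
 [-0.5832 -0.8117  0.0322  0.1736]
 [ 0.0535  0.0012  0.9986  0.1152]
 [ 0.      0.      0.      1.    ]]
6.7167 [ 0.12145994 -0.09570242 -3.85240715] 0.05891229485016682 [-0.01 -0.11  2.48  1.63  0.49 -0.5 ]
[[406.0, 254.0], [418.0, 189.0], [384.0, 262.0], [394.0, 196.0], [396.0, 245.0], [406.0, 180.0], [374.0, 252.0], [383.0, 186.0]]
rows 8 [-0.0057, 0.0012, 0.0038, -0.0023, 0.0128, 0.002] mm/row 3.5 deg/row 0.39 via [[0.56, 0.181, 0.134], [0.56, 0.179, 0.124]]
```

View pics/s2.png

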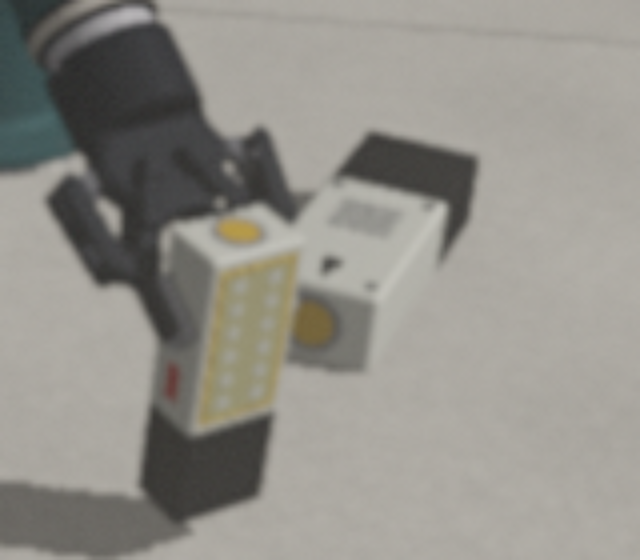

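```bash
python3 - <<'E'
from h import *
G=np.load("G.npy"); up=az(30);vp=np.cross(Z,up)
TU=T([.61,.19,.095],np.c_[-up,-vp,Z])@G
plan(TU[:3,3],TU[:3,:3],10)
E
```

```text
rows 10 [0.004, 0.0045, 0.012, -0.0153, 0.0102, 0.0114] mm/row 6.7 deg/row 0.65 via [[0.578, 0.187, 0.135], [0.597, 0.192, 0.129]]
```

>>> {"method": "move_arm", "body": {"targets": [[0.004,0.0045,0.012,-0.0153,0.0102,0.0114,0.3],[0.004,0.0045,0.012,-0.0153,0.0102,0.0114,0.3],[0.004,0.0045,0.012,-0.0153,0.0102,0.0114,0.3],[0.004,0.0045,0.012,-0.0153,0.0102,0.0114,0.3],[0.004,0.0045,0.012,-0.0153,0.0102,0.0114,0.3],[0.004,0.0045,0.012,-0.0153,0.0102,0.0114,0.3],[0.004,0.0045,0.012,-0.0153,0.0102,0.0114,0.3],[0.004,0.0045,0.012,-0.0153,0.0102,0.0114,0.3],[0.004,0.0045,0.012,-0.0153,0.0102,0.0114,0.3],[0.004,0.0045,0.012,-0.0153,0.0102,0.0114,0.3],[0,0,0,0,0,0,0.3],[0,0,0,0,0,0,0.3]]}}

```text
t: 7.72
tcp_pos: [0.622, 0.1971, 0.1215]
orientation: [-3.14, -0.967, 0.526]
ft_force: [-0.9, -0.1, -2.8]
opening: 0.0594
grip_force: 66.0
```

```bash
python3 - <<'E'
from h import *
G=np.load("G.npy"); up=az(30);vp=np.cross(Z,up)
Tt=Ttool(); print((Tt@np.linalg.inv(G)).round(4)); print(sense()["joint_positions"].round(2))
TU=T([.61,.19,.086],np.c_[-up,-vp,Z])@G
plan(TU[:3,3],TU[:3,:3],6)
E
```

```text
[[-8.658e-01  5.004e-01  4.000e-04  6.102e-01]
 [-5.004e-01 -8.658e-01 -5.000e-04  1.903e-01]
 [ 1.000e-04 -6.000e-04  1.000e+00  9.470e-02]
 [ 0.000e+00  0.000e+00  0.000e+00  1.000e+00]]
[ 0.07  0.05  2.42  2.13  0.44 -0.88]
rows 6 [-0.0024, 0.0001, 0.0015, -0.0002, 0.0, -0.0001] mm/row 1.4 deg/row 0.01 via [[0.622, 0.197, 0.119], [0.622, 0.197, 0.116]]
```

>>> {"method": "move_arm", "body": {"targets": [[-0.0024,0.0001,0.0015,0,0,0,0.3],[-0.0024,0.0001,0.0015,0,0,0,0.3],[-0.0024,0.0001,0.0015,0,0,0,0.3],[-0.0024,0.0001,0.0015,0,0,0,0.3],[-0.0024,0.0001,0.0015,0,0,0,0.3],[-0.0024,0.0001,0.0015,0,0,0,0.3],[0,0,0,0,0,0,0.3],[0,0,0,0,0,0,0.3]]}}

```text
t: 8.38
tcp_pos: [0.6214, 0.1956, 0.1124]
orientation: [-3.14, -0.967, 0.524]
ft_force: [0.1, 0.3, -3.4]
opening: 0.0595
grip_force: 66.1
```

>>> {"method": "move_arm", "body": {"targets": [[-0.0008,0,0.0005,0,0,0,0.3],[-0.0008,0,0.0005,0,0,0,0.3],[0,0,0,0,0,0,0.3]]}}

```text
t: 8.63
tcp_pos: [0.6218, 0.1959, 0.1124]
orientation: [-3.14, -0.969, 0.524]
ft_force: [-2.1, -1.5, 1.5]
opening: 0.0594
grip_force: 66.6
```

Contact: the force went from −3.4 to +1.5. I release slowly, then back off along the tool.

>>> {"method": "move_arm", "body": {"targets": [[0,0,0,0,0,0,0.72],[0,0,0,0,0,0,0.78],[0,0,0,0,0,0,0.85],[0,0,0,0,0,0,1],[0,0,0,0,0,0,1],[0,0,0,0,0,0,1],[0,0,-0.02,0,0,0,1],[0,0,-0.03,0,0,0,1],[0,0,-0.03,0,0,0,1],[0,0,-0.03,0,0,0,1],[0,0,-0.03,0,0,0,1],[0,0,-0.03,0,0,0,1]]}}

```text
t: 9.63
tcp_pos: [0.5601, 0.1604, 0.1599]
orientation: [-3.14, -0.966, 0.524]
ft_force: [0.0, 0.1, -0.2]
opening: 0.0855
grip_force: 0.0
```

```bash
python3 - <<'E'
from h import *
s=sense(); print(s["t"],s["tcp_pos"],s["joint_positions"].round(2),s["opening"])
# above lamp, vertical tool: closing along lamp y; two flips
for f in(1,-1):
    for tl in (0,-15): 
        print(f,tl); plan([.61,.19,.33],tool(30,tl,f),20)
E
```

```text
9.6333 [0.56011365 0.16040025 0.15990504] [-0.03 -0.18  2.53  1.77  0.46 -0.56] 0.08553021998137944
1 0
rows 20 [0.0139, -0.0001, -0.0125, -0.0002, -0.0923, 0.0001] mm/row 9.3 deg/row 2.77 via [[0.56, 0.16, 0.216], [0.576, 0.17, 0.278]]
1 -15
rows 20 [0.0125, -0.0001, -0.0145, -0.0002, -0.1173, 0.0002] mm/row 9.6 deg/row 3.52 via [[0.555, 0.158, 0.217], [0.572, 0.168, 0.28]]
-1 0
rows 20 [0.0073, 0.0204, -0.0102, 0.1393, -0.0003, -0.2655] mm/row 12.0 deg/row 9.0 via [[0.592, 0.118, 0.205], [0.63, 0.134, 0.275]]
-1 -15
rows 20 [0.0093, 0.0177, -0.0106, 0.1728, -0.0003, -0.2451] mm/row 11.3 deg/row 9.0 via [[0.59, 0.125, 0.207], [0.625, 0.14, 0.274]]
```

>>> {"method": "move_arm", "body": {"targets": [[0.0125,0,-0.0145,0,-0.1173,0,1],[0.0125,0,-0.0145,0,-0.1173,0,1],[0.0125,0,-0.0145,0,-0.1173,0,1],[0.0125,0,-0.0145,0,-0.1173,0,1],[0.0125,0,-0.0145,0,-0.1173,0,1],[0.0125,0,-0.0145,0,-0.1173,0,1],[0.0125,0,-0.0145,0,-0.1173,0,1],[0.0125,0,-0.0145,0,-0.1173,0,1],[0.0125,0,-0.0145,0,-0.1173,0,1],[0.0125,0,-0.0145,0,-0.1173,0,1]]}}

```text
t: 10.47
tcp_pos: [0.5567, 0.1649, 0.2366]
orientation: [-3.126, -0.464, 0.535]
ft_force: [0.7, 0.6, 0.2]
opening: 0.0853
grip_force: 0.0
```

>>> {"method": "move_arm", "body": {"targets": [[0.0125,0,-0.0145,0,-0.1173,0,1],[0.0125,0,-0.0145,0,-0.1173,0,1],[0.0125,0,-0.0145,0,-0.1173,0,1],[0.0125,0,-0.0145,0,-0.1173,0,1],[0.0125,0,-0.0145,0,-0.1173,0,1],[0.0125,0,-0.0145,0,-0.1173,0,1],[0.0125,0,-0.0145,0,-0.1173,0,1],[0.0125,0,-0.0145,0,-0.1173,0,1],[0.0125,0,-0.0145,0,-0.1173,0,1],[0.0125,0,-0.0145,0,-0.1173,0,1],[0,0,0,0,0,0,1],[0,0,0,0,0,0,1]]}}

```text
t: 11.47
tcp_pos: [0.5983, 0.189, 0.3165]
orientation: [-3.126, 0.148, 0.545]
ft_force: [-1.0, 0.9, -0.1]
opening: 0.0853
grip_force: 0.0
```

```bash
python3 - <<'E'
from h import *
im=get_image("wrist"); t=get_image("top")
p=im["pixels"]; q=t["pixels"][150:330,300-160:300+80]
cv2.imwrite("pics/w3.png",np.hstack([p,np.zeros((480,160,3),np.uint8)])[:,:,::-1]) if 0 else save(im,"w3.png")
s=sense(); print(s["t"],s["tcp_pos"],s["joint_positions"].round(2),np.degrees(s["orientation"]).round(1))
u=az(30);v=np.cross(Z,u);c=np.array([.61,.19,.17])
print(proj(im,[c+a*u+b*v for a,b in((.02,.03),(.02,-.03),(-.02,-.03),(-.02,.03))]).round(0).tolist())
import pickle; pickle.dump((im,t),open("w3.pkl","wb"))
E
```

```text
11.5667 [0.59716241 0.18819642 0.31687294] [ 0.28  0.23  1.5  -0.02  1.56  1.31] [-179.1    8.5   31.2]
[[291.0, 167.0], [365.0, 169.0], [361.0, 215.0], [292.0, 214.0]]
```

View pics/w3.png

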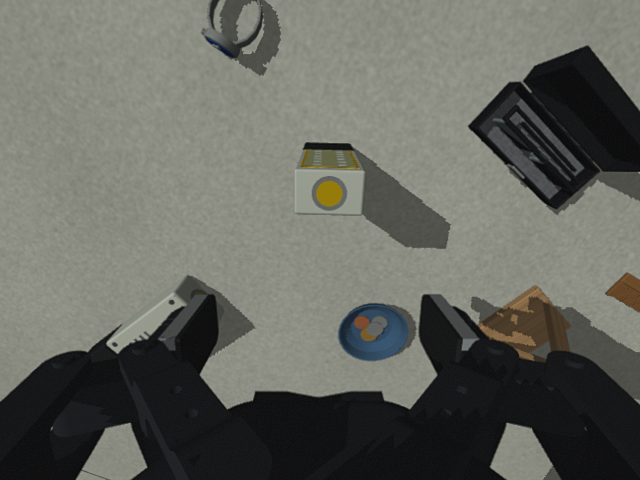

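The wrist view shows the lamp standing upright, with its top face corners at (297,167), (362,168), (363,214) and (296,213), close to the prediction.

```bash
python3 - <<'E'
from h import *
import pickle; im,t=pickle.load(open("w3.pkl","rb"))
q=onplane(im,[(296,167),(363,168),(364,214),(295,213)],.17); print(q.round(4).tolist())
f=(q[0]+q[1])/2;b=(q[2]+q[3])/2; w=(q[1]+q[2]-q[0]-q[3])/2; yaw=np.degrees(np.arctan2(w[1],w[0]))+90
c=q.mean(0); print(c,yaw,np.linalg.norm(w),np.linalg.norm(f-b))
Rm=tool(yaw,-15); g=c.copy(); g[2]=.143; p=g+.019*Rm[:,2]
np.save("reg.npy",np.r_[c,yaw])
print(p); plan(p+[0,0,.07],Rm,10); plan(p,Rm,10,(p+[0,0,.07],Rm))
# stand from top view
l=onplane(t,[(367,264),(378.4,205.5)],.012); d=l[1]-l[0]; sy=np.degrees(np.arctan2(d[1],d[0])); print("stand",l,sy,np.linalg.norm(d))
x=d/np.linalg.norm(d); y=np.cross(Z,x); o=l.mean(0)-.01*x-.05*y; o[2]=0; print("o",o)
K=[(-.065,.05,.012),(.085,.05,.012),(.085,-.05,.012),(-.065,-.05,.012)]
r=np.array([-.02,0,.03]);rx=np.array([.866,0,-.5]);rz=np.array([.5,0,.866]);ry=np.array([0,1,0])
K+=[r+.13*rz+b*ry for b in(.023,-.023)]+[r-a*rx+.014*rz+b*ry for a in(.047,.053) for b in(.036,-.036)]
W=np.array([o+k[0]*x+k[1]*y+k[2]*Z for k in K])
P=proj(t,W); print(P.round(1).tolist())
i=cv2.resize(t["pixels"][195:285,340:460][:,:,::-1],(800,600),interpolation=cv2.INTER_CUBIC)
for a in (P-[340,195]+.5)*6.667: cv2.circle(i,tuple(int(z) for z in a),4,(0,255,0),1)
cv2.imwrite("pics/st.png",i)
E
```

```text
[[0.6146, 0.2229, 0.17], [0.6422, 0.1758, 0.17], [0.6099, 0.1529, 0.17], [0.5797, 0.2041, 0.17]]
[0.611624   0.18893476 0.17      ] 30.473247733500493 0.05703288579601426 0.03950610392308863
[0.60738572 0.18644088 0.12464741]
rows 10 [0.0064, 0.0016, 0.0237, -0.0024, -0.0217, 0.0026] mm/row 12.3 deg/row 0.66 via [[0.601, 0.189, 0.28], [0.605, 0.188, 0.244]]
rows 10 [0.0036, 0.0, 0.0135, 0.0, -0.0, 0.0] mm/row 7.0 deg/row 0.0 via [[0.607, 0.186, 0.174], [0.607, 0.186, 0.153]]
stand [[ 0.46612454 -0.14700776  0.012     ]
 [ 0.61100054 -0.1810406   0.012     ]] -13.219668778739697 0.14881965314158668
o [ 0.51739328 -0.21041235  0.        ]
[[367.0, 264.2], [378.4, 205.3], [418.4, 213.4], [407.7, 272.7], [394.5, 210.6], [415.1, 214.8], [376.2, 257.8], [406.8, 264.1], [375.9, 259.8], [406.6, 266.1]]
```

View pics/st.png

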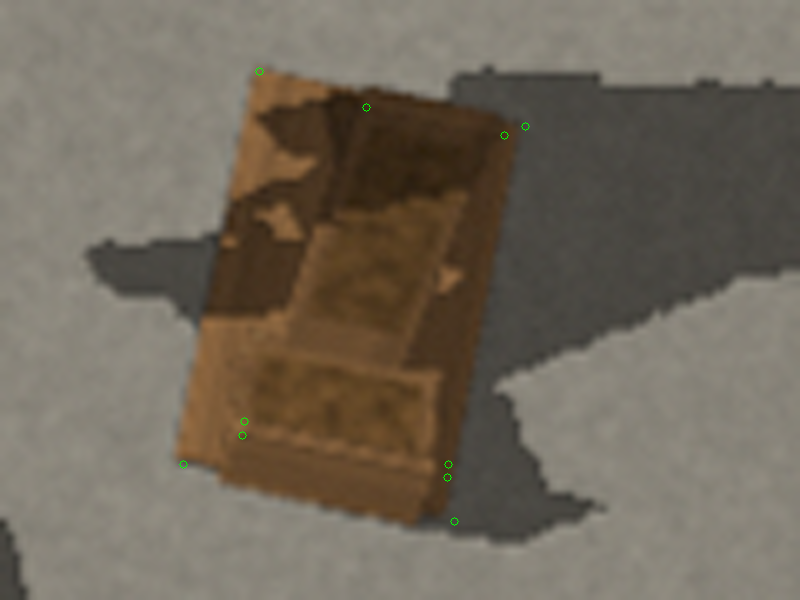

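The enlarged view shows my stand estimate (yaw −13°) about 1 px (≈2.4 mm) low and to the right. I'll shift the origin to (0.5195, −0.208) and check it from close by before seating the lamp. Regrasping now.

>>> {"method": "move_arm", "body": {"targets": [[0.0064,0.0016,0.0237,-0.0024,-0.0217,0.0026,1],[0.0064,0.0016,0.0237,-0.0024,-0.0217,0.0026,1],[0.0064,0.0016,0.0237,-0.0024,-0.0217,0.0026,1],[0.0064,0.0016,0.0237,-0.0024,-0.0217,0.0026,1],[0.0064,0.0016,0.0237,-0.0024,-0.0217,0.0026,1],[0.0064,0.0016,0.0237,-0.0024,-0.0217,0.0026,1],[0.0064,0.0016,0.0237,-0.0024,-0.0217,0.0026,1],[0.0064,0.0016,0.0237,-0.0024,-0.0217,0.0026,1],[0.0064,0.0016,0.0237,-0.0024,-0.0217,0.0026,1],[0.0064,0.0016,0.0237,-0.0024,-0.0217,0.0026,1],[0,0,0,0,0,0,1],[0,0,0,0,0,0,1]]}}

```text
t: 12.57
tcp_pos: [0.6078, 0.1864, 0.1937]
orientation: [-3.141, 0.264, 0.532]
ft_force: [-0.1, -0.1, 0.2]
opening: 0.085
grip_force: 0.0
```

```bash
python3 - <<'E'
from h import *
c=np.load("reg.npy"); Rm=tool(c[3],-15); g=c[:3].copy(); g[2]=.143; p=g+.019*Rm[:,2]
print(sense()["tcp_pos"]-p); plan(p,Rm,10)
E
```

```text
[ 3.72494013e-04 -5.84134616e-05  6.90265081e-02]
rows 10 [0.0035, -0.0, 0.0133, -0.0, 0.0003, -0.0] mm/row 6.9 deg/row 0.01 via [[0.608, 0.186, 0.173], [0.608, 0.186, 0.152]]
```

>>> {"method": "move_arm", "body": {"targets": [[0.0035,0,0.0133,0,0,0,1],[0.0035,0,0.0133,0,0,0,1],[0.0035,0,0.0133,0,0,0,1],[0.0035,0,0.0133,0,0,0,1],[0.0035,0,0.0133,0,0,0,1],[0.0035,0,0.0133,0,0,0,1],[0.0035,0,0.0133,0,0,0,1],[0.0035,0,0.0133,0,0,0,1],[0.0035,0,0.0133,0,0,0,1],[0.0035,0,0.0133,0,0,0,1],[0,0,0,0,0,0,1],[0,0,0,0,0,0,1]]}}

```text
t: 13.57
tcp_pos: [0.6077, 0.1862, 0.1256]
orientation: [3.142, 0.262, 0.532]
ft_force: [-0.2, -0.7, 0.3]
opening: 0.0855
grip_force: 0.0
```

>>> {"method": "move_arm", "body": {"targets": [[0,0,0,0,0,0,0.75],[0,0,0,0,0,0,0.7],[0,0,0,0,0,0,0.65],[0,0,0,0,0,0,0.5],[0,0,0,0,0,0,0.3],[0,0,0,0,0,0,0.3],[0,0,0,0,0,0,0.3],[0,0,0,0,0,0,0.3],[0,0,0,0,0,0,0.3]], "grip_force": 60}}

```text
t: 14.32
tcp_pos: [0.6087, 0.1867, 0.1272]
orientation: [3.141, 0.259, 0.532]
ft_force: [1.4, 1.8, 5.5]
opening: 0.0588
grip_force: 65.7
```

```bash
python3 - <<'E'
from h import *
Tt=Ttool(); s=sense(); print(s["t"],s["tcp_pos"],s["opening"],s["grip_force"],s["ft_force"])
c=np.load("reg.npy")
y=Tt[:3,1]; u=np.cross(Z,y); u/=np.linalg.norm(u); v=np.cross(Z,u)
o=Tt[:3,3]+u*((c[:3]-Tt[:3,3])@u); o[2]=.085   # lateral centred by grip
TL=T(o,np.c_[-u,-v,Z]); G=np.linalg.inv(TL)@Tt; np.save("G2.npy",G); print(G.round(4), np.degrees(np.arctan2(u[1],u[0])))
# stages
so=np.array([.5195,-.208,0]); sy=-12.5
x=az(sy);yy=np.cross(Z,x); rx=.866*x-.5*Z; rz=.5*x+.866*Z
Rr=np.c_[rx,yy,rz]; r=so-.02*x+.03*Z
def seat(dx,dz): return T(r+(-.02+dx)*rx+(.085+dz)*rz,Rr)@G
lift=Tt.copy(); lift[2,3]+=.14; print("lift"); plan(lift[:3,3],lift[:3,:3],10)
# yaw turn at lifted height, lamp upright, to near stand
A=T(np.array([.40,-.17,.26]),np.c_[x,yy,Z])@G
print("A",A.round(3)); 
H=seat(-.03,.12); print("H",H.round(3))
E
```

```text
14.3167 [0.60866828 0.18671868 0.12723322] 0.058838481005155346 65.71178913116455 [1.36030716 1.8150221  5.45022991]
[[-9.666e-01 -0.000e+00  2.564e-01  3.700e-03]
 [ 1.000e-04  1.000e+00  6.000e-04 -0.000e+00]
 [-2.564e-01  6.000e-04 -9.666e-01  4.220e-02]
 [ 0.000e+00  0.000e+00  0.000e+00  1.000e+00]] 30.46580004984154
lift
rows 10 [-0.0072, 0.0, -0.0271, -0.0, -0.0, 0.0] mm/row 14.0 deg/row 0.0 via [[0.609, 0.187, 0.169], [0.609, 0.187, 0.211]]
A [[-0.944  0.216  0.25   0.404]
 [ 0.209  0.976 -0.055 -0.171]
 [-0.256  0.001 -0.967  0.302]
 [ 0.     0.     0.     1.   ]]
H [[-0.942  0.217 -0.255  0.581]
 [ 0.209  0.976  0.057 -0.222]
 [ 0.261  0.001 -0.965  0.267]
 [ 0.     0.     0.     1.   ]]
```

```bash
python3 - <<'E'
from h import *
G=np.load("G2.npy"); Tt=Ttool(); lift=Tt.copy(); lift[2,3]+=.14
so=np.array([.5195,-.208,0]); x=az(-12.5);yy=np.cross(Z,x)
A=T(np.array([.56,-.02,.26]),np.c_[x,yy,Z])@G
rx=.866*x-.5*Z; rz=.5*x+.866*Z; Rr=np.c_[rx,yy,rz]; r=so-.02*x+.03*Z
H=T(r+(-.05)*rx+(.085+.13)*rz,Rr)@G
plan(A[:3,3],A[:3,:3],24,(lift[:3,3],lift[:3,:3])); plan(H[:3,3],H[:3,:3],12,(A[:3,3],A[:3,:3]))
plan(H[:3,3],H[:3,:3],24,(lift[:3,3],lift[:3,:3]))
E
```

```text
rows 24 [-0.0216, -0.0072, 0.0027, -0.0488, 0.0001, -0.184] mm/row 11.5 deg/row 5.71 via [[0.534, 0.14, 0.279], [0.515, 0.053, 0.291]]
rows 12 [-0.011, -0.0321, 0.0046, 0.0, 0.0833, 0.0] mm/row 17.1 deg/row 2.5 via [[0.573, -0.088, 0.297], [0.58, -0.156, 0.289]]
rows 24 [-0.0436, -0.0071, 0.0005, 0.0005, 0.0196, -0.1915] mm/row 22.1 deg/row 5.77 via [[0.483, 0.075, 0.303], [0.474, -0.097, 0.308]]
```

>>> {"method": "move_arm", "body": {"targets": [[-0.0072,0,-0.0271,0,0,0,0.3],[-0.0072,0,-0.0271,0,0,0,0.3],[-0.0072,0,-0.0271,0,0,0,0.3],[-0.0072,0,-0.0271,0,0,0,0.3],[-0.0072,0,-0.0271,0,0,0,0.3],[-0.0072,0,-0.0271,0,0,0,0.3],[-0.0072,0,-0.0271,0,0,0,0.3],[-0.0072,0,-0.0271,0,0,0,0.3],[-0.0072,0,-0.0271,0,0,0,0.3],[-0.0072,0,-0.0271,0,0,0,0.3]]}}

```text
t: 15.15
tcp_pos: [0.6082, 0.1865, 0.2681]
orientation: [3.141, 0.261, 0.532]
ft_force: [0.8, -0.1, -2.4]
opening: 0.0591
grip_force: 65.3
```

>>> {"method": "move_arm", "body": {"targets": [[-0.0216,-0.0072,0.0027,-0.0488,0,-0.184,0.3],[-0.0216,-0.0072,0.0027,-0.0488,0,-0.184,0.3],[-0.0216,-0.0072,0.0027,-0.0488,0,-0.184,0.3],[-0.0216,-0.0072,0.0027,-0.0488,0,-0.184,0.3],[-0.0216,-0.0072,0.0027,-0.0488,0,-0.184,0.3],[-0.0216,-0.0072,0.0027,-0.0488,0,-0.184,0.3],[-0.0216,-0.0072,0.0027,-0.0488,0,-0.184,0.3],[-0.0216,-0.0072,0.0027,-0.0488,0,-0.184,0.3],[-0.0216,-0.0072,0.0027,-0.0488,0,-0.184,0.3],[-0.0216,-0.0072,0.0027,-0.0488,0,-0.184,0.3],[-0.0216,-0.0072,0.0027,-0.0488,0,-0.184,0.3],[-0.0216,-0.0072,0.0027,-0.0488,0,-0.184,0.3]]}}

```text
t: 16.15
tcp_pos: [0.5142, 0.098, 0.2851]
orientation: [-3.14, 0.26, 1.733]
ft_force: [0.4, -0.1, -3.5]
opening: 0.0594
grip_force: 65.7
```

>>> {"method": "move_arm", "body": {"targets": [[-0.0216,-0.0072,0.0027,-0.0488,0,-0.184,0.3],[-0.0216,-0.0072,0.0027,-0.0488,0,-0.184,0.3],[-0.0216,-0.0072,0.0027,-0.0488,0,-0.184,0.3],[-0.0216,-0.0072,0.0027,-0.0488,0,-0.184,0.3],[-0.0216,-0.0072,0.0027,-0.0488,0,-0.184,0.3],[-0.0216,-0.0072,0.0027,-0.0488,0,-0.184,0.3],[-0.0216,-0.0072,0.0027,-0.0488,0,-0.184,0.3],[-0.0216,-0.0072,0.0027,-0.0488,0,-0.184,0.3],[-0.0216,-0.0072,0.0027,-0.0488,0,-0.184,0.3],[-0.0216,-0.0072,0.0027,-0.0488,0,-0.184,0.3],[-0.0216,-0.0072,0.0027,-0.0488,0,-0.184,0.3],[-0.0216,-0.0072,0.0027,-0.0488,0,-0.184,0.3]]}}

```text
t: 17.15
tcp_pos: [0.5623, -0.0215, 0.3027]
orientation: [-3.14, 0.257, 2.929]
ft_force: [-0.2, 0.5, -3.2]
opening: 0.0593
grip_force: 65.6
```

>>> {"method": "move_arm", "body": {"targets": [[0,0,0,0,0,0,0.3],[0,0,0,0,0,0,0.3],[0,0,0,0,0,0,0.3]]}}

```text
t: 17.4
tcp_pos: [0.5622, -0.0208, 0.302]
orientation: [-3.14, 0.257, 2.922]
ft_force: [-0.3, 0.3, -4.2]
opening: 0.0595
grip_force: 66.3
```

```bash
python3 - <<'E'
from h import *
import pickle
im=get_image("wrist"); t=get_image("top"); save(im,"w4.png"); pickle.dump((im,t),open("w4.pkl","wb"))
s=sense(); print(s["t"],s["tcp_pos"],s["joint_positions"].round(2)); print((Ttool()@np.linalg.inv(np.load("G2.npy"))).round(3))
E
```

```text
17.5 [ 0.5623223  -0.02035284  0.30182461] [-0.05 -0.15  1.93 -0.05  1.11 -1.39]
[[ 0.976  0.217  0.002  0.559]
 [-0.217  0.976  0.001 -0.02 ]
 [-0.002 -0.002  1.     0.26 ]
 [ 0.     0.     0.     1.   ]]
```

View pics/w4.png

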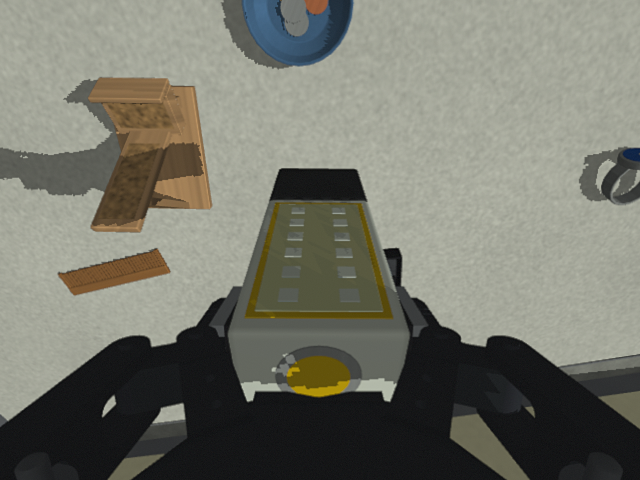

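The wrist view shows the stand clearly. Its base +y corners are at (195,86) and (212,208), its lip is near (98–169,78), and the rest top edge is at (91,228)–(142,231). The lamp is held with its panel towards the camera. I overlay the stand model to check the fit.

```bash
python3 - <<'E'
from h import *
import pickle
im,t=pickle.load(open("w4.pkl","rb"))
l=onplane(im,[(195.5,86),(212,208)],.012); d=l[1]-l[0]; sy=np.degrees(np.arctan2(d[1],d[0])); print(l,sy,np.linalg.norm(d))
x=d/np.linalg.norm(d); y=np.cross(Z,x); o=l.mean(0)-.01*x-.05*y; print("o",o)
def model(o,sy):
    x=az(sy);y=np.cross(Z,x)
    r=np.array([-.02,0,.03]);rx=np.array([.866,0,-.5]);rz=np.array([.5,0,.866]);ry=np.array([0,1,0])
    base=[(-.065,.05,.012),(.085,.05,.012),(.085,-.05,.012),(-.065,-.05,.012)]
    sl=[r+.023*ry,r+.13*rz+.023*ry,r+.13*rz-.023*ry,r-.023*ry]
    le=[r+.036*ry,r-.047*rx+.036*ry,r-.047*rx-.036*ry,r-.036*ry]
    li=[r-a*rx+.014*rz+b*ry for a,b in((.047,.036),(.053,.036),(.053,-.036),(.047,-.036))]
    return [np.array([o+k[0]*x+k[1]*y+k[2]*Z for k in K]) for K in(base,sl,le,li)]
o[2]=0
i=cv2.resize(im["pixels"][60:255,30:240][:,:,::-1],None,fx=3,fy=3,interpolation=cv2.INTER_CUBIC)
for W,c in zip(model(o,sy),((0,255,0),(255,0,0),(0,0,255),(255,255,0))):
    P=proj(im,W); print(P.round(0).tolist()); cv2.polylines(i,[((P-[30,60]+.5)*3).astype(int)],True,c,1)
cv2.imwrite("pics/st2.png",i)
E
```

```text
[[ 0.46904699 -0.13997752  0.012     ]
 [ 0.61243981 -0.17671363  0.012     ]] -14.369669058641053 0.14802379139090352
o [ 0.51864739 -0.20429954  0.012     ]
[[195.0, 85.0], [212.0, 209.0], [137.0, 207.0], [105.0, 83.0]]
[[172.0, 129.0], [140.0, 227.0], [91.0, 225.0], [132.0, 128.0]]
[[184.0, 130.0], [169.0, 93.0], [98.0, 92.0], [120.0, 128.0]]
[[166.0, 102.0], [164.0, 97.0], [90.0, 95.0], [93.0, 101.0]]
```

View pics/st2.png

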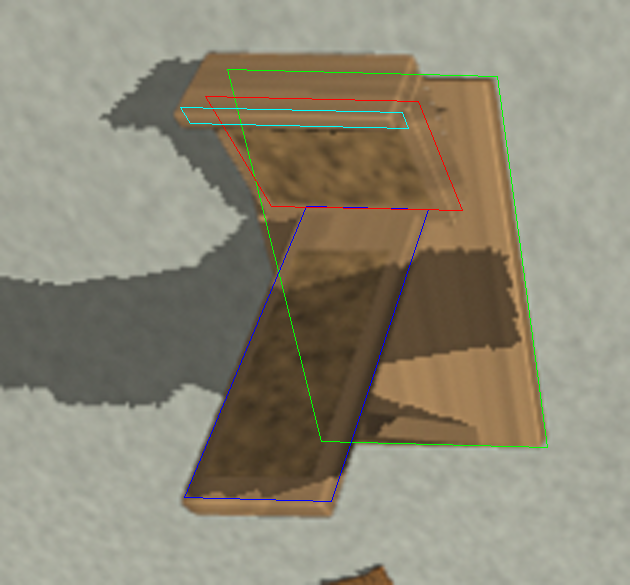

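```bash
cat >> h.py <<'E'
def seat(dx,dz,dy=0,so=(.5187,-.205),sy=-14.1):
    G=np.load("G2.npy"); x=az(sy);yy=np.cross(Z,x); c,s=np.cos(np.pi/6),.5
    rx=c*x-s*Z; rz=s*x+c*Z; r=np.array([*so,0])-.02*x+.03*Z
    return T(r+(-.02+dx)*rx+dy*yy+(.085+dz)*rz,np.c_[rx,yy,rz])@G
def go(A,n,B=None):
    plan(A[:3,3],A[:3,:3],n,None if B is None else (B[:3,3],B[:3,:3]))
E
python3 - <<'E'
from h import *
H=seat(-.03,.15); go(H,16); go(seat(-.004,.05),10,H)
E
```

```text
rows 16 [-0.0099, -0.0239, 0.0012, -0.0002, 0.0623, 0.0034] mm/row 12.9 deg/row 1.87 via [[0.573, -0.084, 0.304], [0.584, -0.148, 0.301]]
rows 10 [0.0001, -0.0, 0.0207, -0.0, -0.0, -0.0] mm/row 10.3 deg/row 0.0 via [[0.587, -0.222, 0.263], [0.579, -0.22, 0.233]]
```

>>> {"method": "move_arm", "body": {"targets": [[-0.0099,-0.0239,0.0012,0,0.0623,0.0034,0.3],[-0.0099,-0.0239,0.0012,0,0.0623,0.0034,0.3],[-0.0099,-0.0239,0.0012,0,0.0623,0.0034,0.3],[-0.0099,-0.0239,0.0012,0,0.0623,0.0034,0.3],[-0.0099,-0.0239,0.0012,0,0.0623,0.0034,0.3],[-0.0099,-0.0239,0.0012,0,0.0623,0.0034,0.3],[-0.0099,-0.0239,0.0012,0,0.0623,0.0034,0.3],[-0.0099,-0.0239,0.0012,0,0.0623,0.0034,0.3],[-0.0099,-0.0239,0.0012,0,0.0623,0.0034,0.3],[-0.0099,-0.0239,0.0012,0,0.0623,0.0034,0.3],[-0.0099,-0.0239,0.0012,0,0.0623,0.0034,0.3],[-0.0099,-0.0239,0.0012,0,0.0623,0.0034,0.3]]}}

```text
t: 18.5
tcp_pos: [0.589, -0.1739, 0.2996]
orientation: [-3.141, -0.134, 2.903]
ft_force: [0.2, -0.6, -3.1]
opening: 0.0594
grip_force: 66.5
```

>>> {"method": "move_arm", "body": {"targets": [[-0.0099,-0.0239,0.0012,0,0.0623,0.0034,0.3],[-0.0099,-0.0239,0.0012,0,0.0623,0.0034,0.3],[-0.0099,-0.0239,0.0012,0,0.0623,0.0034,0.3],[-0.0099,-0.0239,0.0012,0,0.0623,0.0034,0.3],[0,0,0,0,0,0,0.3],[0,0,0,0,0,0,0.3],[0,0,0,0,0,0,0.3]]}}

```text
t: 19.08
tcp_pos: [0.5958, -0.2241, 0.2935]
orientation: [-3.14, -0.263, 2.896]
ft_force: [0.1, 0.9, -3.5]
opening: 0.0598
grip_force: 66.5
```

```bash
python3 - <<'E'
from h import *
s=sense(); print(s["t"],s["joint_positions"].round(2)); print((np.linalg.inv(seat(-.03,.15))@Ttool()).round(4))
go(seat(-.004,.05),12)
E
```

```text
19.0833 [-0.38  0.34  1.42 -0.04  1.65 -1.7 ]
[[ 1.0e+00  3.0e-04 -1.1e-03 -8.0e-04]
 [-3.0e-04  1.0e+00 -1.8e-03  3.0e-04]
 [ 1.1e-03  1.8e-03  1.0e+00 -5.0e-04]
 [ 0.0e+00  0.0e+00  0.0e+00  1.0e+00]]
rows 12 [0.0002, -0.0, 0.0173, -0.0003, 0.0002, 0.0] mm/row 8.7 deg/row 0.01 via [[0.587, -0.222, 0.26], [0.577, -0.22, 0.227]]
```

>>> {"method": "move_arm", "body": {"targets": [[0.0002,0,0.0173,0,0,0,0.3],[0.0002,0,0.0173,0,0,0,0.3],[0.0002,0,0.0173,0,0,0,0.3],[0.0002,0,0.0173,0,0,0,0.3],[0.0002,0,0.0173,0,0,0,0.3],[0.0002,0,0.0173,0,0,0,0.3],[0.0002,0,0.0173,0,0,0,0.3],[0.0002,0,0.0173,0,0,0,0.3],[0.0002,0,0.0173,0,0,0,0.3],[0.0002,0,0.0173,0,0,0,0.3],[0.0002,0,0.0173,0,0,0,0.3],[0.0002,0,0.0173,0,0,0,0.3]]}}

```text
t: 20.08
tcp_pos: [0.568, -0.2183, 0.1929]
orientation: [-3.14, -0.264, 2.895]
ft_force: [0.1, -0.0, -3.3]
opening: 0.0592
grip_force: 66.7
```

>>> {"method": "move_arm", "body": {"targets": [[0,0,0,0,0,0,0.3],[0,0,0,0,0,0,0.3],[0,0,0,0,0,0,0.3]]}}

```text
t: 20.33
tcp_pos: [0.5684, -0.2184, 0.194]
orientation: [-3.14, -0.263, 2.895]
ft_force: [-0.4, 0.2, -2.7]
opening: 0.0596
grip_force: 66.5
```

```bash
python3 - <<'E'
from h import *
s=sense(); print(s["t"],s["ft_force"]); print((np.linalg.inv(seat(-.004,.05))@Ttool()).round(4))
im=get_image("scene"); t=get_image("top")
a=cv2.resize(im["pixels"][160:290,150:280],(400,400),interpolation=cv2.INTER_CUBIC); b=cv2.resize(t["pixels"][180:300,335:455],(400,400),interpolation=cv2.INTER_CUBIC)
cv2.imwrite("pics/p1.png",np.hstack([a,b])[:,:,::-1])
go(seat(-.0035,.004),10)
E
```

```text
20.3333 [-0.44692499  0.18398628 -2.65176262]
[[ 1.0e+00 -1.0e-04 -1.3e-03 -4.0e-04]
 [ 1.0e-04  1.0e+00 -2.1e-03 -9.0e-04]
 [ 1.3e-03  2.1e-03  1.0e+00 -5.0e-04]
 [ 0.0e+00  0.0e+00  0.0e+00  1.0e+00]]
rows 10 [0.0024, 0.0002, 0.0091, -0.0004, 0.0004, -0.0] mm/row 4.7 deg/row 0.02 via [[0.562, -0.217, 0.182], [0.555, -0.215, 0.17]]
```

View pics/p1.png

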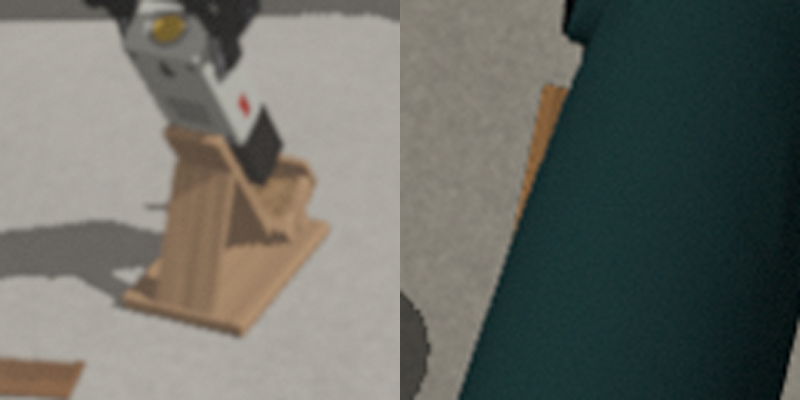

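The scene view shows the lamp parallel to the slope and just above the ledge, back to the rest. I lower it along the slope.

>>> {"method": "move_arm", "body": {"targets": [[0.0024,0.0002,0.0091,0,0,0,0.3],[0.0024,0.0002,0.0091,0,0,0,0.3],[0.0024,0.0002,0.0091,0,0,0,0.3],[0.0024,0.0002,0.0091,0,0,0,0.3],[0.0024,0.0002,0.0091,0,0,0,0.3],[0.0024,0.0002,0.0091,0,0,0,0.3],[0.0024,0.0002,0.0091,0,0,0,0.3],[0.0024,0.0002,0.0091,0,0,0,0.3],[0.0024,0.0002,0.0091,0,0,0,0.3],[0.0024,0.0002,0.0091,0,0,0,0.3],[0,0,0,0,0,0,0.3],[0,0,0,0,0,0,0.3]]}}

```text
t: 21.43
tcp_pos: [0.5453, -0.2115, 0.1526]
orientation: [-3.14, -0.264, 2.895]
ft_force: [-0.2, -0.4, -3.1]
opening: 0.0594
grip_force: 66.5
```

```bash
python3 - <<'E'
from h import *
s=sense(); print(s["ft_force"],s["moment"]); G=np.load("G2.npy"); print((np.linalg.inv(seat(0,0)@np.linalg.inv(G))@Ttool()@np.linalg.inv(G)).round(4))
Tt=Ttool(); rz=(seat(0,0)@np.linalg.inv(G))[:3,2]; rx=(seat(0,0)@np.linalg.inv(G))[:3,0]
print("1mm down slope",(-Tt[:3,:3].T@rz*.001/.5).round(4),"1mm into slope",(Tt[:3,:3].T@rx*.001/.5).round(4))
E
```

```text
[-0.23728429 -0.41475867 -3.06047948] [-0.05596941 -0.36448417 -0.00326468]
[[ 1.0e+00  6.0e-04  0.0e+00 -3.9e-03]
 [-6.0e-04  1.0e+00  1.8e-03  1.0e-04]
 [-0.0e+00 -1.8e-03  1.0e+00  2.6e-03]
 [ 0.0e+00  0.0e+00  0.0e+00  1.0e+00]]
1mm down slope [0.0005 0.     0.0019] 1mm into slope [-0.0019  0.      0.0005]
```

>>> {"method": "move_arm", "body": {"targets": [[0.0005,0,0.0019,0,0,0,0.3],[0.0005,0,0.0019,0,0,0,0.3],[0.0003,0,0.0011,0,0,0,0.3],[0,0,0,0,0,0,0.3],[0,0,0,0,0,0,0.3]]}}

```text
t: 21.85
tcp_pos: [0.5448, -0.2115, 0.1512]
orientation: [-3.14, -0.263, 2.895]
ft_force: [0.5, -0.5, -0.9]
opening: 0.0594
grip_force: 66.8
```

>>> {"method": "move_arm", "body": {"targets": [[-0.0019,0,0.0005,0,0,0,0.3],[-0.0019,0,0.0005,0,0,0,0.3],[-0.0019,0,0.0005,0,0,0,0.3],[0,0,0,0,0,0,0.3],[0,0,0,0,0,0,0.3]]}}

```text
t: 22.27
tcp_pos: [0.5474, -0.2122, 0.1497]
orientation: [-3.14, -0.263, 2.895]
ft_force: [1.1, 0.5, 1.6]
opening: 0.0594
grip_force: 67.0
```

>>> {"method": "move_arm", "body": {"targets": [[-0.0019,0,0.0005,0,0,0,0.3],[0,0,0,0,0,0,0.3],[0,0,0,0,0,0,0.3]]}}

```text
t: 22.52
tcp_pos: [0.5482, -0.2124, 0.1492]
orientation: [-3.14, -0.263, 2.895]
ft_force: [1.4, -0.4, 2.5]
opening: 0.0594
grip_force: 67.2
```

>>> {"method": "move_arm", "body": {"targets": [[-0.0019,0,0.0005,0,0,0,0.3],[0,0,0,0,0,0,0.3],[0,0,0,0,0,0,0.3]]}}

```text
t: 22.77
tcp_pos: [0.5485, -0.2125, 0.149]
orientation: [-3.14, -0.264, 2.895]
ft_force: [0.0, 0.1, 5.9]
opening: 0.0592
grip_force: 67.5
```

```bash
python3 - <<'E'
from h import *
s=sense(); print(s["ft_force"],s["moment"]); G=np.load("G2.npy"); print((np.linalg.inv(seat(0,0)@np.linalg.inv(G))@Ttool()@np.linalg.inv(G)).round(4))
E
```

```text
[0.01110053 0.074427   5.90586872] [ 0.2281059   0.31555493 -0.00543987]
[[ 1.0e+00  6.0e-04 -4.0e-04  7.0e-04]
 [-6.0e-04  1.0e+00  2.1e-03 -1.0e-04]
 [ 4.0e-04 -2.1e-03  1.0e+00  1.2e-03]
 [ 0.0e+00  0.0e+00  0.0e+00  1.0e+00]]
```

Now in contact with both the ledge and the slope, within about 1 mm of nominal. I release slowly and back out along the tool.

>>> {"method": "move_arm", "body": {"targets": [[0,0,0,0,0,0,0.69],[0,0,0,0,0,0,0.72],[0,0,0,0,0,0,0.75],[0,0,0,0,0,0,0.8],[0,0,0,0,0,0,0.9],[0,0,0,0,0,0,1],[0,0,0,0,0,0,1],[0,0,0,0,0,0,1]]}}

```text
t: 23.43
tcp_pos: [0.5485, -0.2124, 0.1481]
orientation: [-3.14, -0.264, 2.895]
ft_force: [0.3, -0.8, -0.2]
opening: 0.0854
grip_force: 0.0
```

>>> {"method": "move_arm", "body": {"targets": [[0,0,-0.01,0,0,0,1],[0,0,-0.02,0,0,0,1],[0,0,-0.03,0,0,0,1],[0,0,-0.03,0,0,0,1],[0,0,-0.03,0,0,0,1],[0,0,-0.03,0,0,0,1],[0,0,-0.03,0,0,0,1],[0,0,-0.03,0,0,0,1],[0,0,-0.03,0,0,0,1],[0,0,-0.03,0,0,0,1],[0,0,0,0,0,0,1],[0,0,0,0,0,0,1]]}}

```text
t: 24.43
tcp_pos: [0.5836, -0.2211, 0.2804]
orientation: [-3.14, -0.26, 2.895]
ft_force: [-0.3, -0.3, -0.6]
opening: 0.0855
grip_force: 0.0
```

```bash
python3 - <<'E'
from h import *
s=sense(); print(s["t"],s["tcp_pos"],s["ft_force"])
im=get_image("wrist"); sc=get_image("scene")
G=np.load("G2.npy"); TL=seat(0,0)@np.linalg.inv(G)
C=[(-.02,.03,.085),(.02,.03,.085),(.02,-.03,.085),(-.02,-.03,.085)]
F=[(-.02,.03,.085),(-.02,-.03,.085),(-.02,-.03,-.085),(-.02,.03,-.085)]
w=im["pixels"].copy(); g=sc["pixels"].copy()
for K,c in((C,(255,0,0)),(F,(0,255,0))):
    W=[(TL@np.r_[k,1])[:3] for k in K]; 
    P=proj(im,W); cv2.polylines(w,[P.round().astype(int)],True,c,1)
a=cv2.resize(w,(480,360)); b=cv2.resize(g[130:290,150:290],(315,360),interpolation=cv2.INTER_CUBIC)
cv2.imwrite("pics/f.png",np.hstack([a,b])[:,:,::-1])
E
```

```text
24.4333 [ 0.58364134 -0.22111595  0.28035875] [-0.26197659 -0.29554849 -0.5824058 ]
```

View pics/f.png

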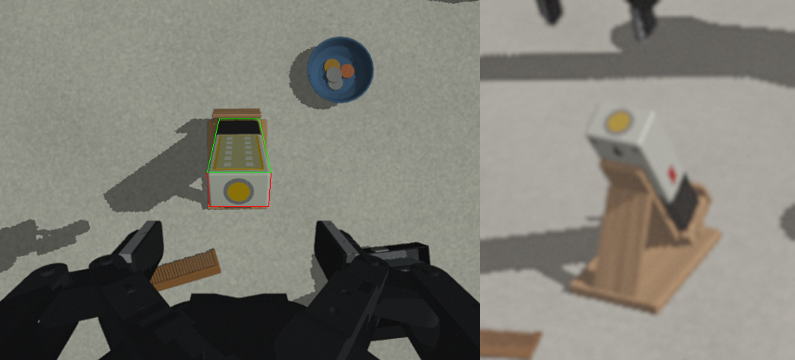

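The lamp is seated: the wrist overlay at about (238,165) matches the nominal seated pose, and the scene view shows its back flat on the rest with the foot behind the lip. The gripper is clear, so I hand it in.

```bash
python3 -c "
from rig import job_done; print(job_done())"
```

```text
the job is handed in; nothing more can be done
None
```

The emergency lamp is on its stand, foot on the ledge behind the lip, back flat against the rest, centred to about 1 mm and panel outward. I let go of it, saw no contact with the bystanders, and handed the job in at about 24.5 s.

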